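# Count three clicks to open the key safe

## Robot

A 7-joint arm with a two-finger parallel gripper is mounted at the origin on the work surface. World frame = base frame: x ahead of the robot, y to its left, z up, the work surface at z = 0. Lengths are in m, angles in rad, forces in N, time in s.
With the tool pointing down it reaches from about 0.35 to 0.9 m from the base axis. Payload 8.1 kg.
Tool frame: the origin (TCP) lies midway between the tips of the shut fingers; the grasp point (between the pads) lies 19 mm behind it; z points along the fingers, y is the line along which they close (so a half turn about z gives the same grasp; the last joint's range is limited). The gripper opens to 92 mm and grips with 3 to 60 N. Pads are 19 mm wide; open, the fingers measure 130 mm over their backs; the gripper's body (75 mm by 190 mm) begins 47 mm behind the grasp point.
Start: joints at [1.033, 0.434, 0.025, 1.573, -0.012, 1.134, -0.075], TCP at [0.263, -0.567, 0.227] pointing down, gripper open.
Joint ranges: [-2.62, 2.62], [-0.44, 2.09], [-1.27, 1.32], [0.08, 2.57], [-1.32, 4.46], [0.12, 2], [-2.74, 2.74]. Speed limits (rad/s): [2.22, 2.22, 3.01, 3.01, 3.14, 3.14, 3.14].

## Interface

Orientations are given as a rotation vector (axis times angle).
In Python, from cell import arm gives the robot as it stands.
- The arm moves only by the tool arm_command, never from a script. Its arguments are lists of equal length, an entry for each row: "dp": the shift along the tool's x, y, z in units of 25 mm (1.0 is 25 mm), a list of three; "angular": the turn, a rotation vector about the tool's x, y, z in units of 0.15 rad (1.0 is 0.15 rad), a list of three; "claw": the opening, from 0 (shut) to 1 (fully open). In form: {"dp": [[x, y, z], ...], "angular": [[rx, ry, rz], ...], "claw": [claw, ...]}. A call has 1 to 10 rows; each row shifts and turns the commanded pose from where the row before left it, along the tool's axes as they then stand; what a row does not reach is not made up. A row lasts 1/10 s, in which the tool goes at most 50 mm and 8.59 degrees, less where a joint would pass 70% of its speed; a pose out of reach is approached as far as the arm can. A call with a number of a shift or a turn outside -1 to 1 is refused whole. A call with a gripper value outside its range is refused whole. The fingers move at their own pace and stop on an object; "force" is the grip in N (left out, the last holds). Time passes only in rows, so rows that do not move let the fingers close. It gives the time, the measured TCP pose, the force, the opening and the grip force at its end, in the units of the state.
- arm.observe(): the state, without advancing time (a new reading comes with each control period).
- arm.get_image(name): name is "scene" or "top" or "wrist"; returns a dict with "frame" (420x560x3 uint8, red, green, blue), "z_map" (420x560 float32, m along the optical axis (not along the pixel's ray), 0 where there is no reading), "K" (3x3 intrinsics, pixels), "R" (3x3) and "t" (3): a world point X has camera coordinates R X + t. Camera axes: x right, y down, z forward; pixel columns grow to the right and rows downward; lengths in m; the calibration is good to about 2 mm. The wrist camera is an equidistant fisheye: a pixel r from the principal point sees the ray r / f radians off the axis. A picture is of the moment at which its call begins.
- arm.sign_off(): hands the job in; it is judged then, once.
The state is a dict: "clock": time; "joints": joint angles; "dq": joint speeds; "joint_efforts": joint torques, N m; "position": TCP position; "ee_rot": TCP orientation; "force": force on the tool from outside, world axes, zero at the start; "ft_torque": the same for the moment, N m; "width": opening from 0.0 (shut) to 1.0 (fully open); "gripper_force": force on a finger pad.
Only numpy, scipy, OpenCV 4.12 (cv2) and the standard library are available. Lean on these libraries where they do the work, as an engineer would, in place of code of your own. Each camera call takes 0.05 s, during which the arm holds its last target. There are 200 camera calls.

## Task

Open the little key safe: turn its dial clockwise by three clicks - count them by feel, because the worn dial turns idly for a while before it picks up the lock - and then slide its cover fully open, away from the dial, and let go. Never force the cover against the lock, and leave the other things on the table where they are.

Things in the scene. Friction and masses are not known exactly. Their poses are not given: they have to be found in the camera images.
- safe: Grey steel key safe fixed to the table, 120 mm (its x) by 220 mm (its y, from -110 to +110) and 60 mm high; origin at the middle of its underside, z up. The dial stands on its -y half, the sliding cover on its +y half.
- dial_grip (a point): Grip point on the dial's axis, 90 mm above the table. The dial is a 68 mm aluminium disc (its top 69 mm above the table) carrying an upright grip bar 54 mm long (this point's x), 14 mm thick (its y) with its top at 101 mm, centred on the axis, which lies at x 0, y -60 mm of the safe. It turns with the dial.
- dial (a joint): Angle of the dial in rad, growing clockwise seen from above; near 0 at the start (bar along the safe's x). It tells where the grip bar stands, not where the lock wheel inside is. Clockwise it first turns idly (about 0.03 N m friction) by an unknown 0.01 to 1.09 rad, then takes the wheel along. Where the dial itself is left does not matter.
- lock (a point): Point on the safe's top, 60 mm above the table, under the dial's centre; the hidden lock wheel turns below. Clicks are 0.21 rad apart: torque climbs to about 0.4 N m over 0.06 rad and falls off over 0.06 rad as the wheel snaps on into its next notch; then 0.09 rad idle. The cover is free only after exactly three such bumps; a fourth locks it; turning back (1.15 rad idle) undoes clicks.
- cover: Steel cover plate 108 by 100 mm, 5 mm thick, on top of the safe's +y half. It slides along the safe's +y by up to 55 mm (the stop), staying level; friction about 2 N, it stays where it is left. While locked it stops dead after 2 mm. Its origin coincides with the safe's origin when shut.
- cover_grip (a point): Grip point in the middle of the cover's upright black rib, 88 mm above the table; the rib is 50 mm long (the safe's x), 12 mm thick (its y), and stands from 65 to 99 mm above the table. At y +50 mm of the safe when shut, +105 mm when fully open.
- phone: Olive rubber-cased phone, 148 x 74 x 11 mm, lying flat; bystander. Origin under its centre.
- key: Brass gate key lying flat, 75 mm long, 5 mm thick; bystander.
- bowl: Amber glass bowl, 120 mm across, 45 mm high; bystander. Origin under its centre.
- flashlight: Red plastic flashlight lying down, 125 mm long, 38 mm thick at the head; bystander.
- opener: Stainless bottle opener lying flat, 120 mm long, 4 mm thick; bystander.
- mug: White mug, 80 mm across, 90 mm high, upright; bystander. Origin under its centre.

How it is judged:
By the outcome, as a careful person would: the job done as asked, in the order asked, and still so for the second after the job is handed in, with the robot touching nothing.
It also fails if it takes over 72 s, if anything falls off the work surface, if the arm or the gripper's body presses on something with over 40 N, if the wrist force passes 120 N, or if a joint passes its speed limit or range.

## Working session

There is one attempt and no reset: what is moved stays moved. The work goes in short steps, Python scripts to look and compute and a tool call to move; the robot and the scene stay as the last step left them, time stands still between calls to the robot, and variables do not carry over. Pictures are saved under pics/ and viewed, at most 10 in all, crops included, and the job is handed in when it is done.

Besides the shell and the picture viewer there is one more tool, called after "Emit:" as name(argument=value, ...) on one line, values as JSON. arm_command: Moves the arm, as the interface text tells. Its arguments: {"type":"object","properties":{"dp":{"type":"array","items":{"type":"array","items":{"type":"number"}}},"angular":{"type":"array","items":{"type":"array","items":{"type":"number"}}},"claw":{"type":"array","items":{"type":"number"}},"force":{"type":"number"}},"required":["dp","angular","claw"]}

```bash
mkdir -p pics; ls
python3 - <<'E'
from cell import arm
import cv2,numpy as np
s=arm.observe();print({k:np.round(v,3) for k,v in s.items()})
for n in("top","scene"):
    g=arm.get_image(n);cv2.imwrite(f"pics/{n}1.png",g["frame"][:,:,::-1]);np.savez(f"{n}1.npz",**g);print(n,g["K"].round(1).tolist(),g["R"].round(3).tolist(),g["t"].round(3))
E
```

```text
pics
{'clock': np.float64(0.0), 'joints': array([ 1.033,  0.435,  0.025,  1.574, -0.012,  1.134, -0.075]), 'dq': array([ 0.001,  0.001, -0.   ,  0.   , -0.001,  0.001, -0.001]), 'joint_efforts': array([ 1.0000e-03, -6.6784e+01,  9.8600e-01, -3.1445e+01, -6.0000e-02,
        4.3000e-02,  0.0000e+00]), 'position': array([ 0.263, -0.566,  0.226]), 'ee_rot': array([-3.066e+00, -6.770e-01,  1.000e-03]), 'force': array([0.204, 0.367, 0.293]), 'ft_torque': array([0.015, 0.018, 0.016]), 'gripper_force': np.float64(0.0), 'width': np.float64(1.002)}
top [[399.4, 0.0, 282.5], [0.0, 399.4, 209.5], [0.0, 0.0, 1.0]] [[0.003, -1.0, -0.001], [-0.989, -0.003, -0.148], [0.148, 0.001, -0.989]] [-0.034  0.573  1.069]
scene [[510.0, 0.0, 277.2], [0.0, 510.0, 213.5], [0.0, 0.0, 1.0]] [[-0.451, 0.892, -0.008], [0.781, 0.39, -0.487], [-0.432, -0.226, -0.873]] [ 0.282 -0.411  1.486]
```

View pics/top1.png

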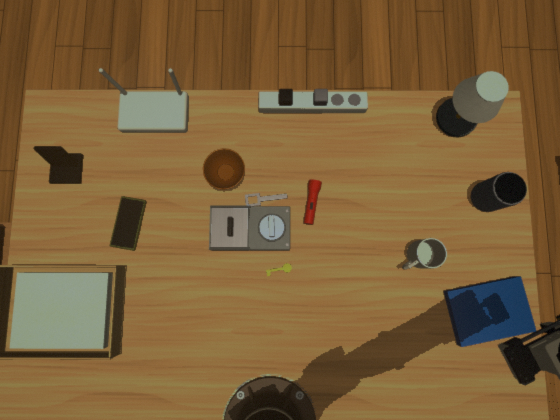

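The top view shows the safe at about x 210–291, y 206–250. The dial is at (272,227) and the black cover rib at (230,227), so the cover opens to image left (world +y). The opener lies just above the safe, the flashlight at (312,202) and the key at (279,269).

Run:
```python
import numpy as np,cv2
for n in("top","scene"):
    g=np.load(n+"1.npz");K,R,t,z=g["K"],g["R"],g["t"],g["z_map"]
    v,u=np.mgrid[:420,:560]
    P=(np.stack([(u-K[0,2])/K[0,0]*z,(v-K[1,2])/K[1,1]*z,z],-1)-t)@R
    m=(z>0)&(P[...,0]>.4)&(P[...,0]<.7)&(P[...,1]>-.08)&(P[...,1]<.22)
    Q=P[m]
    print(n)
    top=Q[(Q[:,2]>.050)&(Q[:,2]<.105)]
    # safe cluster: limit
    r=cv2.minAreaRect((top[:,:2]*1000).astype(np.float32));print("safe",r,len(top))
    hi=Q[(Q[:,2]>.083)&(Q[:,2]<.11)]
    for lo,h,nm in((-.1,.065,"dialbar"),(.065,.3,"rib")):
        q=hi[(hi[:,1]>lo)&(hi[:,1]<h)]
        if len(q)>4:print(nm,len(q),q.mean(0).round(4),q.min(0).round(3),q.max(0).round(3),cv2.minAreaRect((q[:,:2]*1000).astype(np.float32)))
    for a in(.0,.04,.055,.063,.075,.09):print(a,((Q[:,2]>a)).sum())
g=np.load("top1.npz")["frame"][180:285,190:330,::-1];cv2.imwrite("pics/c1.png",cv2.resize(g,None,fx=5.5,fy=5.5,interpolation=2))
```

```text
top
safe ((521.4478759765625, 58.3488655090332), (118.70887756347656, 218.36549377441406), 0.3176948130130768) 3524
dialbar 108 [ 0.5202 -0.0029  0.1002] [ 0.494 -0.01   0.085] [0.548 0.003 0.105] ((520.9961547851562, -3.8240060806274414), (53.022216796875, 13.005292892456055), 0.27247944474220276)
rib 102 [0.5205 0.1065 0.0968] [0.497 0.101 0.084] [0.545 0.113 0.102] ((520.98681640625, 107.06281280517578), (47.491111755371094, 12.684891700744629), 0.21017256379127502)
0.0 7492
0.04 3641
0.055 3508
0.063 1953
0.075 216
0.09 194
scene
safe ((523.8634643554688, 56.940826416015625), (124.79850006103516, 220.60911560058594), 0.16899840533733368) 4397
dialbar 171 [ 0.5273 -0.0012  0.0986] [ 0.498 -0.011  0.083] [0.554 0.005 0.106] ((525.9630126953125, -2.481692314147949), (56.634368896484375, 14.90296745300293), 3.1807596683502197)
rib 129 [0.5269 0.1079 0.097 ] [0.499 0.102 0.084] [0.551 0.113 0.104] ((525.0222778320312, 107.53083038330078), (51.552005767822266, 11.452189445495605), 0.18263734877109528)
0.0 10850
0.04 4828
0.055 4297
0.063 2610
0.075 341
0.09 261
```

View pics/c1.png

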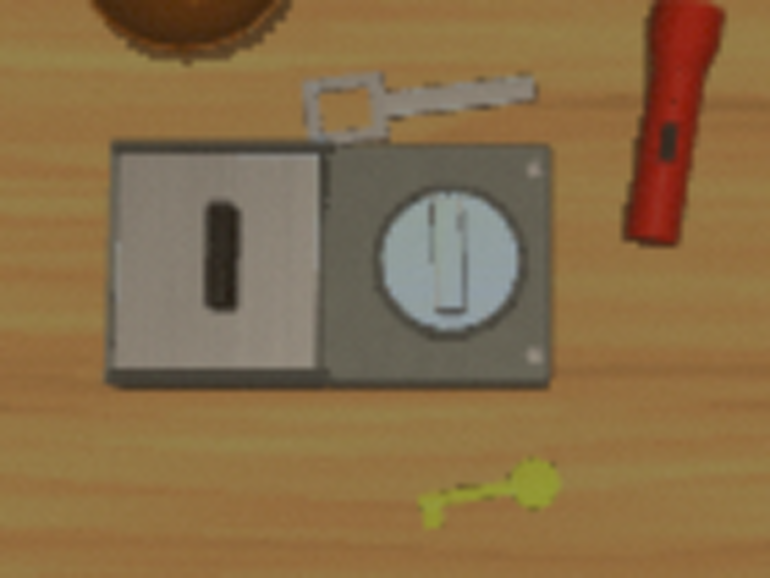

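View pics/scene1.png

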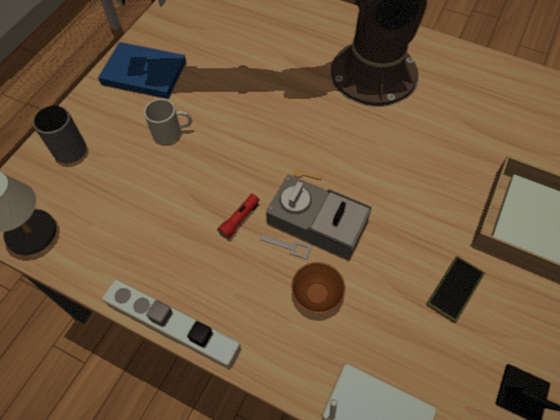

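Emit:
arm_command(dp=[[0.944,-0.805,0],[0.944,-0.805,0],[0.944,-0.805,0],[0.944,-0.805,0],[0.944,-0.805,0],[0.944,-0.805,0],[0.944,-0.805,0],[0.944,-0.805,0],[0.944,-0.805,0],[0.944,-0.805,0]], angular=[[0,0,0],[0,0,0],[0,0,0],[0,0,0],[0,0,0],[0,0,0],[0,0,0],[0,0,0],[0,0,0],[0,0,0]], claw=[1,1,1,1,1,1,1,1,1,1], force=60)

```text
clock: 1.1
position: [0.3927, -0.2836, 0.2265]
ee_rot: [-3.067, -0.677, 0.001]
force: [1.2, -0.6, -0.3]
width: 1.005
gripper_force: 0.0
```

Emit:
arm_command(dp=[[0.944,-0.805,0],[0.944,-0.805,0],[0.944,-0.805,0],[0.944,-0.805,0],[0.944,-0.805,0],[0.944,-0.805,0],[0.944,-0.805,0],[0.944,-0.805,0],[0.944,-0.805,0],[0.944,-0.805,0]], angular=[[0,0,0],[0,0,0],[0,0,0],[0,0,0],[0,0,0],[0,0,0],[0,0,0],[0,0,0],[0,0,0],[0,0,0]], claw=[1,1,1,1,1,1,1,1,1,1])

```text
clock: 2.1
position: [0.522, -0.0019, 0.2265]
ee_rot: [3.068, 0.677, -0.001]
force: [0.2, -0.5, 0.1]
width: 1.0
gripper_force: 0.0
```

Emit:
arm_command(dp=[[0,0,0],[0,0,0],[0,0,0],[0,0,0],[0,0,0],[0,0,0],[0,0,0],[0,0,0],[0,0,0],[0,0,0]], angular=[[0,0,-0.9],[0,0,-0.9],[0,0,-0.9],[0,0,-0.9],[0,0,-0.9],[0,0,-0.9],[0,0,-0.9],[0,0,-0.9],[0,0,-0.9],[0,0,-0.9]], claw=[1,1,1,1,1,1,1,1,1,1])

```text
clock: 3.1
position: [0.5215, -0.0031, 0.2264]
ee_rot: [-1.964, -2.451, 0.001]
force: [-0.3, 0.2, 0.5]
width: 1.002
gripper_force: 0.0
```

Emit:
arm_command(dp=[[0,0,0],[0,0,0],[0,0,0],[0,0,0],[0,0,0],[0,0,0],[0,0,0],[0,0,0],[0,0,0],[0,0,0]], angular=[[0,0,-0.9],[0,0,-0.9],[0,0,-0.9],[0,0,-0.9],[0,0,-0.9],[0,0,-0.9],[0,0,-0.9],[0,0,-0.9],[0,0,-0.9],[0,0,-0.9]], claw=[1,1,1,1,1,1,1,1,1,1])

```text
clock: 4.1
position: [0.5216, -0.0032, 0.2264]
ee_rot: [-0.002, -3.141, 0.0]
force: [-0.1, -0.0, 0.3]
width: 1.001
gripper_force: 0.0
```

```bash
cat > h.py <<'E'
from cell import arm
import numpy as np,cv2
from scipy.spatial.transform import Rotation as Ro
def st():
    s=arm.observe();R=Ro.from_rotvec(s["ee_rot"]).as_matrix()
    print("t%.2f"%s["clock"],"p",s["position"].round(4),"yaw_y %.4f"%np.arctan2(R[1,1],R[0,1]),"tilt",R[:2,2].round(3),"F",s["force"].round(1),"M",s["ft_torque"].round(3),"w %.3f gf %.1f"%(s["width"],s["gripper_force"]),"q",s["joints"].round(2))
    return s,R
E
python3 - <<'E'
from h import *
s,R=st()
g=arm.get_image("wrist");np.savez("w1.npz",**g);K=g["K"];z=g["z_map"]
cv2.imwrite("pics/w1.png",g["frame"][:,:,::-1])
v,u=np.mgrid[:420,:560];x=(u-K[0,2])/K[0,0];y=(v-K[1,2])/K[1,1];r=np.hypot(x,y)+1e-9
k=np.tan(r)/r
P=(np.stack([x*k*z,y*k*z,z],-1)-g["t"])@g["R"]
Q=P[(z>0)&(r<1.3)]
m=lambda a,b,c,d:Q[(Q[:,2]>a)&(Q[:,2]<b)&(Q[:,1]>c)&(Q[:,1]<d)&(abs(Q[:,0]-.52)<.06)]
for nm,c,d in(("bar",-.05,.05),("rib",.08,.14)):
    q=m(.092,.106,c,d)
    if len(q)>5:print(nm,len(q),q.mean(0).round(4),cv2.minAreaRect((q[:,:2]*1000).astype(np.float32)))
q=m(.064,.074,-.05,.05);print("disc",len(q),q.mean(0),cv2.minEnclosingCircle((q[:,:2]*1000).astype(np.float32)) if len(q) else 0)
E
```

```text
t4.10 p [ 0.5216 -0.0032  0.2264] yaw_y 1.5694 tilt [-0.001 -0.   ] F [-0.1 -0.   0.3] M [ 0.138 -0.098  0.032] w 1.001 gf 0.0 q [ 0.54  0.39 -0.84  1.77  0.32  1.12  1.16]
bar 903 [ 0.5224 -0.0031  0.101 ] ((523.6426391601562, -3.0499420166015625), (54.11668395996094, 14.030884742736816), 2.0445287227630615)
rib 677 [0.5221 0.1054 0.0984] ((523.126708984375, 106.31885528564453), (13.095436096191406, 50.31800842285156), 89.20132446289062)
disc 2621 [ 0.52144224 -0.00290636  0.06926181] ((525.23779296875, -4.179812908172607), 35.8900146484375)
```

View pics/w1.png

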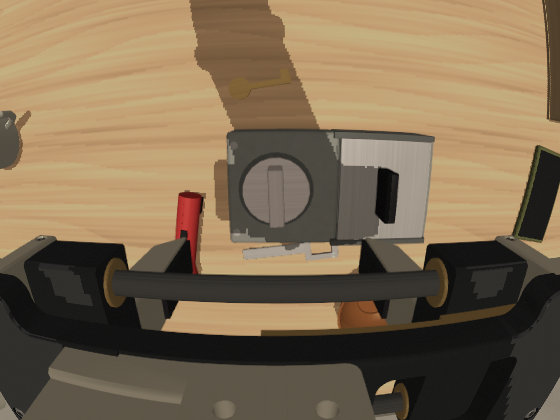

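The wrist view shows the dial at (277,190) with its bar upright in the image, and the rib at (387,195). The bar centre measures (0.5226, -0.003) with its top at 101 mm, which matches the given sizes. Next I descend and grip.

Emit:
arm_command(dp=[[-0.04,0,0.75],[0,0,0.75],[0,0,0.75],[0,0,0.75],[0,0,0.75],[0,0,0.75],[0,0,0.75],[0,0,0.75],[0,0,0],[0,0,0]], angular=[[0,0,0],[0,0,0],[0,0,0],[0,0,0],[0,0,0],[0,0,0],[0,0,0],[0,0,0],[0,0,0],[0,0,0]], claw=[1,1,1,1,1,1,0.6,0.6,0.5,0.4])

```text
clock: 5.15
position: [0.5227, -0.0029, 0.0768]
ee_rot: [-0.013, -3.141, -0.0]
force: [0.6, -0.4, 1.0]
width: 0.699
gripper_force: 0.0
```

```bash
python3 -c "
from h import *
st()"
```

```text
t5.15 p [ 0.5227 -0.0029  0.0768] yaw_y 1.5627 tilt [-0.001  0.   ] F [ 0.6 -0.4  1. ] M [ 0.118 -0.213 -0.025] w 0.699 gf 0.0 q [ 0.43  0.56 -0.73  1.94  0.51  0.83  0.99]
```

Emit:
arm_command(dp=[[0,0,0],[0,0,0],[0,0,0],[0,0,0],[0,0,0],[0,0,0],[0,0,0],[0,0,0]], angular=[[0,0,0],[0,0,0],[0,0,0],[0,0,0],[0,0,0],[0,0,0],[0,0,0],[0,0,0]], claw=[0,0,0,0,0,0,0,0], force=50)

```text
clock: 5.95
position: [0.5228, -0.0029, 0.0768]
ee_rot: [0.011, 3.142, 0.0]
force: [-0.4, 0.7, 1.4]
width: 0.148
gripper_force: 49.6
```

```bash
python3 -c "
from h import *
st()"
```

```text
t5.95 p [ 0.5228 -0.0029  0.0768] yaw_y 1.5640 tilt [0. 0.] F [-0.4  0.7  1.4] M [ 0.267 -0.117 -0.009] w 0.148 gf 49.6 q [ 0.43  0.56 -0.73  1.94  0.51  0.83  0.99]
```

Emit:
arm_command(dp=[[0,0,0],[0,0,0]], angular=[[0,0,0.2],[0,0,0]], claw=[0,0])

```text
clock: 6.15
position: [0.5229, -0.0029, 0.0768]
ee_rot: [0.061, 3.141, 0.0]
force: [-0.9, 0.4, 0.9]
width: 0.149
gripper_force: 49.6
```

```bash
python3 -c "
from h import *
st()"
```

```text
t6.15 p [ 0.5229 -0.0029  0.0768] yaw_y 1.5322 tilt [0. 0.] F [-0.9  0.4  0.9] M [ 0.323 -0.098  0.018] w 0.149 gf 49.6 q [ 0.43  0.56 -0.72  1.94  0.5   0.82  0.96]
```

Emit:
arm_command(dp=[[0,0,0],[0,0,0]], angular=[[0,0,0.2],[0,0,0]], claw=[0,0])

```text
clock: 6.35
position: [0.5229, -0.0029, 0.0768]
ee_rot: [0.107, 3.14, 0.0]
force: [-0.3, 0.9, 1.1]
width: 0.151
gripper_force: 49.6
```

```bash
python3 -c "
from h import *
st()"
```

```text
t6.35 p [ 0.5229 -0.0029  0.0768] yaw_y 1.5024 tilt [0. 0.] F [-0.3  0.9  1.1] M [ 0.378 -0.017 -0.005] w 0.151 gf 49.6 q [ 0.42  0.56 -0.71  1.94  0.49  0.82  0.94]
```

Emit:
arm_command(dp=[[0,0,0],[0,0,0]], angular=[[0,0,0.2],[0,0,0]], claw=[0,0])

```text
clock: 6.55
position: [0.5229, -0.0029, 0.0768]
ee_rot: [0.154, 3.138, 0.0]
force: [-0.8, 0.7, 1.7]
width: 0.15
gripper_force: 49.6
```

```bash
python3 -c "
from h import *
st()"
```

```text
t6.55 p [ 0.5229 -0.0029  0.0768] yaw_y 1.4724 tilt [0. 0.] F [-0.8  0.7  1.7] M [ 0.521 -0.05  -0.133] w 0.150 gf 49.6 q [ 0.42  0.56 -0.71  1.94  0.49  0.82  0.91]
```

Emit:
arm_command(dp=[[0,0,0],[0,0,0]], angular=[[0,0,0.2],[0,0,0]], claw=[0,0])

```text
clock: 6.75
position: [0.5228, -0.0028, 0.0768]
ee_rot: [0.201, 3.135, 0.0]
force: [-0.3, 1.7, 2.0]
width: 0.15
gripper_force: 49.6
```

```bash
python3 -c "
from h import *
st()"
```

```text
t6.75 p [ 0.5228 -0.0028  0.0768] yaw_y 1.4424 tilt [0. 0.] F [-0.3  1.7  2. ] M [ 0.576 -0.026 -0.029] w 0.150 gf 49.6 q [ 0.41  0.55 -0.7   1.94  0.48  0.82  0.89]
```

```bash
cat > h.py <<'E'
from cell import arm
import numpy as np,cv2
from scipy.spatial.transform import Rotation as Ro
def st(n=2):
    M=[];E=[]
    for i in range(n+1):
        s=arm.observe();M.append(s["ft_torque"]);E.append(s["joint_efforts"][6])
        if i<n: arm.get_image("wrist")
    R=Ro.from_rotvec(s["ee_rot"]).as_matrix()
    print("t%.2f"%s["clock"],"p",s["position"].round(4),"yaw %.4f"%(1.564-np.arctan2(R[1,1],R[0,1])),"F",s["force"].round(1),"M",np.mean(M,0).round(3),"Mz",np.array(M)[:,2].round(3),"e7",np.round(E,3),"w %.3f"%s["width"],"q7 %.3f"%s["joints"][6])
    return s,R
E
python3 -c "
from h import *
st(5)"
```

```text
t7.00 p [ 0.5229 -0.0029  0.0768] yaw 0.1198 F [-1.1  2.5  3.2] M [ 0.588 -0.015 -0.036] Mz [-0.029 -0.    -0.028 -0.016 -0.071 -0.075] e7 [-0.352 -0.176 -0.051  0.003  0.024  0.03 ] w 0.148 q7 0.890
```

Emit:
arm_command(dp=[[0,0,0],[0,0,0]], angular=[[0,0,0.2],[0,0,0]], claw=[0,0])

```text
clock: 7.2
position: [0.5229, -0.0029, 0.0768]
ee_rot: [0.249, 3.132, 0.0]
force: [-0.6, 4.0, 2.4]
width: 0.149
gripper_force: 49.6
```

```bash
python3 -c "
from h import *
st()"
```

```text
t7.30 p [ 0.5229 -0.0029  0.0768] yaw 0.1500 F [-0.9  2.3  2.3] M [ 0.758 -0.02  -0.039] Mz [-0.047 -0.048 -0.02 ] e7 [-0.342 -0.173 -0.051] w 0.148 q7 0.865
```

Emit:
arm_command(dp=[[0,0,0],[0,0,0]], angular=[[0,0,0.2],[0,0,0]], claw=[0,0])

```text
clock: 7.5
position: [0.5229, -0.0029, 0.0768]
ee_rot: [0.296, 3.128, 0.0]
force: [-0.7, 3.1, 2.7]
width: 0.15
gripper_force: 49.6
```

```bash
python3 -c "
from h import *
st()"
```

```text
t7.60 p [ 0.5229 -0.0029  0.0768] yaw 0.1800 F [-0.2  3.3  1.7] M [ 0.87   0.01  -0.038] Mz [-0.024 -0.056 -0.034] e7 [-0.343 -0.173 -0.051] w 0.150 q7 0.840
```

Emit:
arm_command(dp=[[0,0,0],[0,0,0]], angular=[[0,0,0.2],[0,0,0]], claw=[0,0])

```text
clock: 7.8
position: [0.5229, -0.0029, 0.0768]
ee_rot: [0.342, 3.123, 0.0]
force: [0.3, 4.2, 3.5]
width: 0.15
gripper_force: 49.6
```

```bash
python3 -c "
from h import *
st()"
```

```text
t7.90 p [ 0.5229 -0.0029  0.0768] yaw 0.2100 F [-0.2  3.9  2.5] M [ 0.992  0.016 -0.042] Mz [-0.025 -0.067 -0.033] e7 [-0.343 -0.173 -0.051] w 0.151 q7 0.815
```

Emit:
arm_command(dp=[[0,0,0],[0,0,0]], angular=[[0,0,0.25],[0,0,0]], claw=[0,0])

```text
clock: 8.1
position: [0.5229, -0.0029, 0.0767]
ee_rot: [0.399, 3.116, 0.0]
force: [-1.0, 3.6, 3.1]
width: 0.148
gripper_force: 49.6
```

```bash
python3 -c "
from h import *
st(1)"
```

```text
t8.15 p [ 0.5229 -0.0029  0.0768] yaw 0.2468 F [-0.7  4.4  3.3] M [ 1.009 -0.062 -0.017] Mz [-0.021 -0.013] e7 [-0.484 -0.226] w 0.151 q7 0.785
```

Emit:
arm_command(dp=[[0,0,0],[0,0,0]], angular=[[0,0,0.25],[0,0,0]], claw=[0,0])

```text
clock: 8.35
position: [0.5229, -0.0029, 0.0768]
ee_rot: [0.456, 3.108, 0.0]
force: [-0.5, 3.9, 3.6]
width: 0.147
gripper_force: 49.6
```

```bash
python3 -c "
from h import *
st(1)"
```

```text
t8.40 p [ 0.5229 -0.0029  0.0768] yaw 0.2836 F [-0.2  4.5  3.5] M [ 1.08  -0.058 -0.065] Mz [-0.064 -0.067] e7 [-0.483 -0.216] w 0.147 q7 0.754
```

Emit:
arm_command(dp=[[0,0,0],[0,0,0]], angular=[[0,0,0.25],[0,0,0]], claw=[0,0])

```text
clock: 8.6
position: [0.5229, -0.0029, 0.0768]
ee_rot: [0.514, 3.099, 0.0]
force: [0.3, 4.5, 3.0]
width: 0.15
gripper_force: 49.6
```

```bash
python3 -c "
from h import *
st(1)"
```

```text
t8.65 p [ 0.5229 -0.0029  0.0767] yaw 0.3208 F [0.4 5.  3.8] M [ 1.138 -0.051  0.007] Mz [-0.018  0.031] e7 [-0.482 -0.211] w 0.151 q7 0.723
```

Emit:
arm_command(dp=[[0,0,0],[0,0,0]], angular=[[0,0,0.25],[0,0,0]], claw=[0,0])

```text
clock: 8.85
position: [0.5229, -0.0029, 0.0767]
ee_rot: [0.572, 3.089, 0.0]
force: [-0.4, 5.4, 1.8]
width: 0.15
gripper_force: 49.6
```

```bash
python3 -c "
from h import *
st(1)"
```

```text
t8.90 p [ 0.5229 -0.0029  0.0768] yaw 0.3582 F [-0.8  5.   3.4] M [ 1.176 -0.045  0.041] Mz [-0.001  0.083] e7 [-0.472 -0.169] w 0.150 q7 0.692
```

Emit:
arm_command(dp=[[0,0,0],[0,0,0]], angular=[[0,0,0.25],[0,0,0]], claw=[0,0])

```text
clock: 9.1
position: [0.5229, -0.0028, 0.0768]
ee_rot: [0.629, 3.078, 0.0]
force: [-0.6, 4.8, 2.5]
width: 0.149
gripper_force: 49.6
```

```bash
python3 -c "
from h import *
st(1)"
```

```text
t9.15 p [ 0.5229 -0.0029  0.0768] yaw 0.3954 F [-0.1  4.9  3.4] M [ 1.185 -0.081 -0.027] Mz [-0.051 -0.003] e7 [-0.464 -0.162] w 0.147 q7 0.661
```

Emit:
arm_command(dp=[[0,0,0],[0,0,0]], angular=[[0,0,0.25],[0,0,0]], claw=[0,0])

```text
clock: 9.35
position: [0.5229, -0.0029, 0.0768]
ee_rot: [0.686, 3.066, 0.0]
force: [-0.3, 5.2, 2.8]
width: 0.149
gripper_force: 49.6
```

```bash
python3 -c "
from h import *
st(1)"
```

```text
t9.40 p [ 0.5229 -0.0029  0.0768] yaw 0.4326 F [-0.7  5.8  3.7] M [ 1.209 -0.075  0.005] Mz [-0.001  0.011] e7 [-0.454 -0.157] w 0.146 q7 0.630
```

Emit:
arm_command(dp=[[0,0,0],[0,0,0]], angular=[[0,0,0.25],[0,0,0]], claw=[0,0])

```text
clock: 9.6
position: [0.5229, -0.0029, 0.0768]
ee_rot: [0.743, 3.052, 0.0]
force: [0.1, 5.9, 3.1]
width: 0.151
gripper_force: 49.6
```

```bash
python3 -c "
from h import *
st(1)"
```

```text
t9.65 p [ 0.5229 -0.0028  0.0767] yaw 0.4698 F [-0.1  5.2  2.2] M [ 1.247 -0.089 -0.034] Mz [-0.039 -0.029] e7 [-0.447 -0.153] w 0.149 q7 0.599
```

Emit:
arm_command(dp=[[0,0,0],[0,0,0]], angular=[[0,0,0.25],[0,0,0]], claw=[0,0])

```text
clock: 9.85
position: [0.5229, -0.0028, 0.0768]
ee_rot: [0.8, 3.038, 0.0]
force: [0.1, 4.4, 2.9]
width: 0.149
gripper_force: 49.6
```

```bash
python3 -c "
from h import *
st(1)"
```

```text
t9.90 p [ 0.5229 -0.0029  0.0768] yaw 0.5074 F [-0.9  6.3  3.5] M [ 1.234 -0.05  -0.085] Mz [-0.092 -0.079] e7 [-0.442 -0.152] w 0.149 q7 0.568
```

Emit:
arm_command(dp=[[0,0,0],[0,0,0]], angular=[[0,0,0.25],[0,0,0]], claw=[0,0])

```text
clock: 10.1
position: [0.5229, -0.0028, 0.0768]
ee_rot: [0.857, 3.022, 0.0]
force: [-0.6, 5.4, 2.1]
width: 0.148
gripper_force: 49.6
```

```bash
python3 -c "
from h import *
st(1)"
```

```text
t10.15 p [ 0.5229 -0.0029  0.0768] yaw 0.5448 F [0.9 5.2 2.4] M [ 1.249 -0.103 -0.033] Mz [-0.009 -0.057] e7 [-0.437 -0.149] w 0.150 q7 0.537
```

Emit:
arm_command(dp=[[0,0,0],[0,0,0]], angular=[[0,0,0.25],[0,0,0]], claw=[0,0])

```text
clock: 10.35
position: [0.5229, -0.0029, 0.0768]
ee_rot: [0.913, 3.006, 0.0]
force: [0.2, 5.2, 3.4]
width: 0.149
gripper_force: 49.6
```

```bash
python3 -c "
from h import *
st(1)"
```

```text
t10.40 p [ 0.5229 -0.0028  0.0768] yaw 0.5822 F [-0.4  6.1  3. ] M [ 1.257 -0.098 -0.055] Mz [-0.021 -0.09 ] e7 [-0.432 -0.148] w 0.153 q7 0.506
```

Emit:
arm_command(dp=[[0,0,0],[0,0,0]], angular=[[0,0,0.25],[0,0,0]], claw=[0,0])

```text
clock: 10.6
position: [0.5229, -0.0028, 0.0768]
ee_rot: [0.969, 2.988, 0.0]
force: [-0.8, 5.8, 2.8]
width: 0.147
gripper_force: 49.6
```

```bash
python3 -c "
from h import *
st(1)"
```

```text
t10.65 p [ 0.5229 -0.0028  0.0768] yaw 0.6197 F [-0.9  6.1  3.6] M [ 1.254 -0.109 -0.054] Mz [-0.07  -0.037] e7 [-0.432 -0.147] w 0.149 q7 0.475
```

Emit:
arm_command(dp=[[0,0,0],[0,0,0]], angular=[[0,0,0.25],[0,0,0]], claw=[0,0])

```text
clock: 10.85
position: [0.5229, -0.0028, 0.0768]
ee_rot: [1.025, 2.969, 0.0]
force: [-0.2, 5.1, 2.7]
width: 0.149
gripper_force: 49.6
```

```bash
python3 -c "
from h import *
st(1)"
```

```text
t10.90 p [ 0.5229 -0.0028  0.0768] yaw 0.6573 F [-0.5  6.   2.7] M [ 1.224 -0.125 -0.037] Mz [-0.018 -0.055] e7 [-0.432 -0.147] w 0.152 q7 0.443
```

Emit:
arm_command(dp=[[0,0,0],[0,0,0]], angular=[[0,0,0.25],[0,0,0]], claw=[0,0])

```text
clock: 11.1
position: [0.523, -0.0028, 0.0768]
ee_rot: [1.081, 2.95, 0.0]
force: [0.1, 5.3, 2.3]
width: 0.146
gripper_force: 49.6
```

```bash
python3 -c "
from h import *
st(1)"
```

```text
t11.15 p [ 0.5229 -0.0028  0.0767] yaw 0.6947 F [-0.7  4.8  2.4] M [ 1.236 -0.127 -0.054] Mz [-0.063 -0.045] e7 [-0.432 -0.147] w 0.147 q7 0.412
```

Emit:
arm_command(dp=[[0,0,0],[0,0,0]], angular=[[0,0,0.25],[0,0,0]], claw=[0,0])

```text
clock: 11.35
position: [0.5229, -0.0028, 0.0767]
ee_rot: [1.136, 2.929, 0.0]
force: [-0.9, 5.4, 2.9]
width: 0.151
gripper_force: 49.6
```

```bash
python3 -c "
from h import *
st(1)
cv2.imwrite('pics/w2.png',arm.get_image('wrist')['frame'][:,:,::-1])"
```

```text
t11.40 p [ 0.523  -0.0028  0.0768] yaw 0.7323 F [-0.4  6.   3. ] M [ 1.237 -0.13  -0.011] Mz [-0.013 -0.008] e7 [-0.432 -0.147] w 0.145 q7 0.381
```

View pics/w2.png

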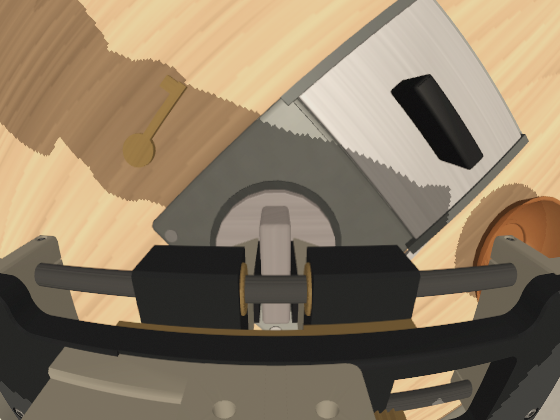

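The wrist view shows the bar at (275,225) still square between the fingers while the safe appears turned about 42°. The dial is turning with the gripper and is still idle.

Emit:
arm_command(dp=[[0,0,0],[0,0,0]], angular=[[0,0,0.25],[0,0,0]], claw=[0,0])

```text
clock: 11.65
position: [0.523, -0.0028, 0.0768]
ee_rot: [1.191, 2.907, 0.0]
force: [-0.2, 5.6, 2.1]
width: 0.149
gripper_force: 49.6
```

```bash
python3 -c "
from h import *
st(1)"
```

```text
t11.70 p [ 0.5229 -0.0028  0.0768] yaw 0.7697 F [0.4 6.  3. ] M [ 1.234 -0.154  0.016] Mz [0.001 0.032] e7 [-0.431 -0.147] w 0.153 q7 0.350
```

Emit:
arm_command(dp=[[0,0,0],[0,0,0]], angular=[[0,0,0.25],[0,0,0]], claw=[0,0])

```text
clock: 11.9
position: [0.5229, -0.0028, 0.0768]
ee_rot: [1.245, 2.884, 0.0]
force: [0.5, 6.4, 2.9]
width: 0.152
gripper_force: 49.6
```

```bash
python3 -c "
from h import *
st(1)"
```

```text
t11.95 p [ 0.523  -0.0028  0.0768] yaw 0.8073 F [0.6 6.  2.8] M [ 1.265 -0.126 -0.031] Mz [-0.04  -0.022] e7 [-0.432 -0.147] w 0.149 q7 0.319
```

Emit:
arm_command(dp=[[0,0,0],[0,0,0]], angular=[[0,0,0.25],[0,0,0]], claw=[0,0])

```text
clock: 12.15
position: [0.523, -0.0028, 0.0768]
ee_rot: [1.299, 2.86, 0.0]
force: [0.1, 4.8, 2.7]
width: 0.148
gripper_force: 49.6
```

```bash
python3 -c "
from h import *
st(1)"
```

```text
t12.20 p [ 0.523  -0.0028  0.0768] yaw 0.8447 F [0.3 6.3 2.8] M [ 1.291 -0.138 -0.017] Mz [-0.025 -0.009] e7 [-0.434 -0.147] w 0.148 q7 0.288
```

Emit:
arm_command(dp=[[0,0,0],[0,0,0]], angular=[[0,0,0.25],[0,0,0]], claw=[0,0])

```text
clock: 12.4
position: [0.523, -0.0028, 0.0768]
ee_rot: [1.351, 2.836, 0.0]
force: [-0.4, 6.1, 3.0]
width: 0.151
gripper_force: 49.6
```

```bash
python3 -c "
from h import *
st(1)"
```

```text
t12.45 p [ 0.523  -0.0028  0.0767] yaw 0.8817 F [0.5 5.8 2.9] M [ 1.234 -0.192  0.17 ] Mz [0.147 0.193] e7 [-0.667 -0.351] w 0.145 q7 0.257
```

Emit:
arm_command(dp=[[0,0,0],[0,0,0]], angular=[[0,0,0.25],[0,0,0]], claw=[0,0])

```text
clock: 12.65
position: [0.5229, -0.0027, 0.0768]
ee_rot: [1.404, 2.81, 0.0]
force: [0.3, 5.1, 2.0]
width: 0.151
gripper_force: 49.7
```

```bash
python3 -c "
from h import *
st(1)"
```

```text
t12.70 p [ 0.523  -0.0027  0.0768] yaw 0.9187 F [-0.6  5.6  2.1] M [ 1.222 -0.141  0.396] Mz [0.426 0.365] e7 [-0.901 -0.585] w 0.148 q7 0.226
```

First bump: it starts near 0.854 rad and peaks near 0.914. I expect the third to peak near 1.333 and the idle zone to run about 1.39–1.48. I'll keep stepping and counting.

Emit:
arm_command(dp=[[0,0,0],[0,0,0]], angular=[[0,0,0.25],[0,0,0]], claw=[0,0])

```text
clock: 12.9
position: [0.5229, -0.0028, 0.0767]
ee_rot: [1.457, 2.783, 0.0]
force: [0.3, 6.3, 1.7]
width: 0.15
gripper_force: 49.6
```

```bash
python3 -c "
from h import *
st(1)"
```

```text
t12.95 p [ 0.5229 -0.0028  0.0768] yaw 0.9567 F [0.2 5.7 2.6] M [ 1.257 -0.179  0.1  ] Mz [0.117 0.082] e7 [-0.594 -0.297] w 0.147 q7 0.194
```

Emit:
arm_command(dp=[[0,0,0],[0,0,0]], angular=[[0,0,0.25],[0,0,0]], claw=[0,0])

```text
clock: 13.15
position: [0.523, -0.0028, 0.0768]
ee_rot: [1.509, 2.755, 0.0]
force: [1.2, 5.7, 1.4]
width: 0.148
gripper_force: 49.6
```

```bash
python3 -c "
from h import *
st(1)"
```

```text
t13.20 p [ 0.523  -0.0028  0.0768] yaw 0.9947 F [-0.1  5.3  2.8] M [ 1.259 -0.201 -0.037] Mz [-0.027 -0.047] e7 [-0.427 -0.146] w 0.151 q7 0.163
```

Emit:
arm_command(dp=[[0,0,0],[0,0,0]], angular=[[0,0,0.25],[0,0,0]], claw=[0,0])

```text
clock: 13.4
position: [0.523, -0.0028, 0.0768]
ee_rot: [1.561, 2.726, 0.0]
force: [0.5, 5.5, 3.0]
width: 0.149
gripper_force: 49.6
```

```bash
python3 -c "
from h import *
st(1)"
```

```text
t13.45 p [ 0.523  -0.0028  0.0768] yaw 1.0322 F [0.3 5.8 2.5] M [ 1.245 -0.184 -0.035] Mz [-0.028 -0.043] e7 [-0.432 -0.147] w 0.149 q7 0.132
```

Emit:
arm_command(dp=[[0,0,0],[0,0,0]], angular=[[0,0,0.25],[0,0,0]], claw=[0,0])

```text
clock: 13.65
position: [0.523, -0.0028, 0.0768]
ee_rot: [1.611, 2.697, 0.0]
force: [0.4, 5.2, 1.5]
width: 0.147
gripper_force: 49.6
```

```bash
python3 -c "
from h import *
st(1)"
```

```text
t13.70 p [ 0.523  -0.0028  0.0768] yaw 1.0695 F [1.2 6.2 3.1] M [ 1.223 -0.179  0.033] Mz [0.029 0.038] e7 [-0.505 -0.213] w 0.149 q7 0.101
```

Emit:
arm_command(dp=[[0,0,0],[0,0,0]], angular=[[0,0,0.25],[0,0,0]], claw=[0,0])

```text
clock: 13.9
position: [0.523, -0.0027, 0.0768]
ee_rot: [1.661, 2.666, 0.0]
force: [0.4, 5.5, 1.4]
width: 0.153
gripper_force: 49.6
```

```bash
python3 -c "
from h import *
st(1)"
```

```text
t13.95 p [ 0.523  -0.0028  0.0768] yaw 1.1065 F [0.5 5.3 2.2] M [ 1.209 -0.226  0.289] Mz [0.295 0.284] e7 [-0.769 -0.445] w 0.150 q7 0.070
```

Emit:
arm_command(dp=[[0,0,0],[0,0,0]], angular=[[0,0,0.25],[0,0,0]], claw=[0,0])

```text
clock: 14.15
position: [0.523, -0.0027, 0.0768]
ee_rot: [1.71, 2.635, 0.0]
force: [0.6, 5.8, 1.7]
width: 0.147
gripper_force: 49.6
```

```bash
python3 -c "
from h import *
st(1)"
```

```text
t14.20 p [ 0.523  -0.0027  0.0768] yaw 1.1439 F [-0.5  6.   2.7] M [ 1.193 -0.239  0.306] Mz [0.297 0.314] e7 [-0.79  -0.488] w 0.151 q7 0.039
```

Emit:
arm_command(dp=[[0,0,0],[0,0,0]], angular=[[0,0,0.25],[0,0,0]], claw=[0,0])

```text
clock: 14.4
position: [0.523, -0.0028, 0.0768]
ee_rot: [1.76, 2.602, 0.0]
force: [-0.0, 6.3, 1.2]
width: 0.147
gripper_force: 49.6
```

```bash
python3 -c "
from h import *
st(1)"
```

```text
t14.45 p [ 0.523  -0.0027  0.0768] yaw 1.1821 F [0.6 6.3 0.8] M [ 1.227 -0.251 -0.036] Mz [-0.026 -0.045] e7 [-0.427 -0.136] w 0.146 q7 0.007
```

Emit:
arm_command(dp=[[0,0,0],[0,0,0]], angular=[[0,0,0.25],[0,0,0]], claw=[0,0])

```text
clock: 14.65
position: [0.523, -0.0028, 0.0768]
ee_rot: [1.809, 2.568, 0.001]
force: [0.6, 5.3, 2.1]
width: 0.149
gripper_force: 49.6
```

```bash
python3 -c "
from h import *
st(1)"
```

```text
t14.70 p [ 0.523  -0.0028  0.0768] yaw 1.2196 F [0.3 6.4 1.9] M [ 1.226 -0.245 -0.022] Mz [-0.005 -0.039] e7 [-0.431 -0.147] w 0.151 q7 -0.024
```

Emit:
arm_command(dp=[[0,0,0],[0,0,0]], angular=[[0,0,0.25],[0,0,0]], claw=[0,0])

```text
clock: 14.9
position: [0.5231, -0.0028, 0.0768]
ee_rot: [1.857, 2.534, 0.001]
force: [0.3, 6.2, 1.9]
width: 0.146
gripper_force: 49.6
```

```bash
python3 -c "
from h import *
st(1)"
```

```text
t14.95 p [ 0.5231 -0.0028  0.0768] yaw 1.2571 F [0.3 5.3 1.5] M [ 1.254 -0.257 -0.028] Mz [-0.022 -0.035] e7 [-0.431 -0.147] w 0.150 q7 -0.055
```

Emit:
arm_command(dp=[[0,0,0],[0,0,0]], angular=[[0,0,0.25],[0,0,0]], claw=[0,0])

```text
clock: 15.15
position: [0.523, -0.0027, 0.0767]
ee_rot: [1.904, 2.499, 0.0]
force: [0.9, 5.0, 1.9]
width: 0.15
gripper_force: 49.6
```

```bash
python3 -c "
from h import *
st(1)"
```

```text
t15.20 p [ 0.523  -0.0027  0.0767] yaw 1.2942 F [0.7 4.8 1.9] M [ 1.172 -0.253  0.167] Mz [0.148 0.187] e7 [-0.613 -0.317] w 0.147 q7 -0.086
```

Emit:
arm_command(dp=[[0,0,0],[0,0,0]], angular=[[0,0,0.25],[0,0,0]], claw=[0,0])

```text
clock: 15.4
position: [0.5231, -0.0027, 0.0768]
ee_rot: [1.949, 2.463, 0.0]
force: [0.4, 4.3, 2.0]
width: 0.15
gripper_force: 49.6
```

```bash
python3 -c "
from h import *
st(1)"
```

```text
t15.45 p [ 0.5231 -0.0027  0.0768] yaw 1.3314 F [-0.1  4.9  1.2] M [ 1.176 -0.257  0.318] Mz [0.351 0.285] e7 [-0.783 -0.478] w 0.152 q7 -0.117
```

Emit:
arm_command(dp=[[0,0,0],[0,0,0]], angular=[[0,0,0.25],[0,0,0]], claw=[0,0])

```text
clock: 15.65
position: [0.5231, -0.0028, 0.0768]
ee_rot: [1.996, 2.426, 0.0]
force: [1.0, 4.7, 1.7]
width: 0.15
gripper_force: 49.6
```

```bash
python3 -c "
from h import *
st(1)"
```

```text
t15.70 p [ 0.5231 -0.0028  0.0768] yaw 1.3695 F [0.8 5.4 1.5] M [ 1.19  -0.319  0.   ] Mz [ 0.024 -0.024] e7 [-0.464 -0.151] w 0.145 q7 -0.148
```

Emit:
arm_command(dp=[[0,0,0],[0,0,0]], angular=[[0,0,0.25],[0,0,0]], claw=[0,0])

```text
clock: 15.9
position: [0.5231, -0.0028, 0.0768]
ee_rot: [2.042, 2.388, 0.001]
force: [0.5, 6.1, 1.4]
width: 0.151
gripper_force: 49.6
```

```bash
python3 -c "
from h import *
st(1)"
```

```text
t15.95 p [ 0.5231 -0.0027  0.0768] yaw 1.4071 F [0.2 6.  2.5] M [ 1.205 -0.248 -0.051] Mz [-0.069 -0.033] e7 [-0.428 -0.146] w 0.153 q7 -0.179
```

Emit:
arm_command(dp=[[0,0,0],[0,0,0]], angular=[[0,0,0.15],[0,0,0]], claw=[0,0])

```text
clock: 16.15
position: [0.5231, -0.0028, 0.0768]
ee_rot: [2.068, 2.365, 0.001]
force: [0.7, 5.3, 1.6]
width: 0.152
gripper_force: 49.6
```

```bash
python3 -c "
from h import *
st(2)"
```

```text
t16.25 p [ 0.5231 -0.0027  0.0768] yaw 1.4293 F [0.4 5.3 1.9] M [ 1.224 -0.277 -0.048] Mz [-0.05  -0.078 -0.014] e7 [-0.247 -0.072  0.004] w 0.153 q7 -0.198
```

Three bumps are counted and the torque is back at idle at 1.43 rad. Now I release, lift, and go to the rib.

Emit:
arm_command(dp=[[0,0,0],[0,0,0],[0,0,0],[0,0,-0.3],[0,0,-0.9],[0,0,-0.9],[0,0,0]], angular=[[0,0,0],[0,0,0],[0,0,0],[0,0,0],[0,0,0],[0,0,0],[0,0,0]], claw=[0.6,0.6,0.6,0.6,0.6,0.6,0.6])

```text
clock: 16.95
position: [0.5247, -0.003, 0.1323]
ee_rot: [2.068, 2.36, 0.005]
force: [0.9, 0.8, 0.6]
width: 0.599
gripper_force: 0.0
```

Emit:
arm_command(dp=[[0.72,0.1,0],[0.72,0.1,0],[0.72,0.1,0],[0.72,0.1,0],[0.72,0.1,0],[0.72,0.1,0]], angular=[[0,0,0],[0,0,0],[0,0,0],[0,0,0],[0,0,0],[0,0,0]], claw=[0.6,0.6,0.6,0.6,0.6,0.6])

```text
clock: 17.55
position: [0.5233, 0.1064, 0.129]
ee_rot: [-2.071, -2.363, 0.001]
force: [-0.0, 1.0, -0.3]
width: 0.601
gripper_force: 0.0
```

Emit:
arm_command(dp=[[0,0,0],[0,0,0],[0,0,0],[0,0,0],[0,0,0],[0,0,0],[0,0,0],[0,0,0],[0,0,0],[0,0,0]], angular=[[0,0,-0.95],[0,0,-0.95],[0,0,-0.95],[0,0,-0.95],[0,0,-0.95],[0,0,-0.95],[0,0,-0.95],[0,0,-0.95],[0,0,-0.95],[0,0,-0.95]], claw=[0.6,0.6,0.6,0.6,0.6,0.6,0.6,0.6,0.6,0.6])

```text
clock: 18.55
position: [0.5234, 0.1056, 0.129]
ee_rot: [-0.013, -3.141, 0.001]
force: [0.2, -0.2, -1.3]
width: 0.599
gripper_force: 0.0
```

Run:
```python
from h import *
s,R=st(1)
g=arm.get_image("wrist");K=g["K"];z=g["z_map"]
cv2.imwrite("pics/w3.png",g["frame"][:,:,::-1])
v,u=np.mgrid[:420,:560];x=(u-K[0,2])/K[0,0];y=(v-K[1,2])/K[1,1];r=np.hypot(x,y)+1e-9
k=np.tan(r)/r
P=(np.stack([x*k*z,y*k*z,z],-1)-g["t"])@g["R"]
Q=P[(z>0)&(r<1.3)]
q=Q[(Q[:,2]>.093)&(Q[:,2]<.106)&(abs(Q[:,1]-.107)<.02)&(abs(Q[:,0]-.522)<.045)]
print("rib",len(q),q.mean(0).round(4),cv2.minAreaRect((q[:,:2]*1000).astype(np.float32)) if len(q) else 0)
```

```text
t18.60 p [0.5234 0.1053 0.1288] yaw -0.0066 F [ 0.  -0.4  0.1] M [ 0.093 -0.126  0.043] Mz [0.036 0.051] e7 [-2.548 -2.025] w 0.601 q7 0.867
rib 1468 [0.5214 0.1068 0.099 ] ((522.9635009765625, 106.97008514404297), (11.918418884277344, 49.577232360839844), 89.64400482177734)
```

View pics/w3.png

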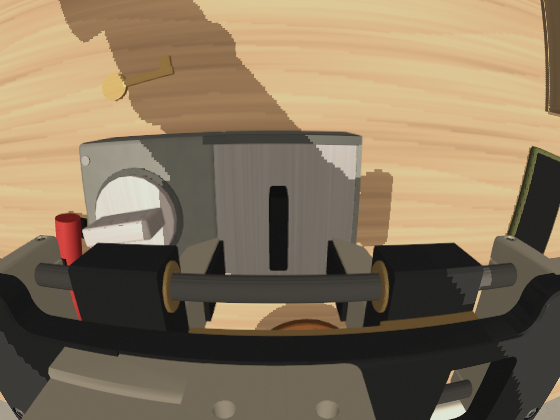

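The wrist view shows the rib at (278,228), upright and centred between the fingers. The dial bar stands across the image at left (125,225). Next I descend, grip the rib lightly and pull gently.

Emit:
arm_command(dp=[[0,0.06,0],[0,0,0.7],[0,0,0.7],[0,0,0.7],[0,0,0],[0,0,0]], angular=[[0,0,0],[0,0,0],[0,0,0],[0,0,0],[0,0,0],[0,0,0]], claw=[0.6,0.6,0.6,0.6,0.6,0.6], force=20)

```text
clock: 19.25
position: [0.5235, 0.1077, 0.0769]
ee_rot: [-0.025, -3.141, 0.0]
force: [-0.6, 1.5, 0.6]
width: 0.6
gripper_force: 0.0
```

Emit:
arm_command(dp=[[0,0,0],[0,0,0],[0,0,0],[0,0,0],[0,0,0],[0,0,0],[0,0,0]], angular=[[0,0,0],[0,0,0],[0,0,0],[0,0,0],[0,0,0],[0,0,0],[0,0,0]], claw=[0,0,0,0,0,0,0], force=20)

```text
clock: 19.95
position: [0.5236, 0.1074, 0.0768]
ee_rot: [0.022, 3.141, -0.0]
force: [-0.8, -0.5, 1.8]
width: 0.128
gripper_force: 20.0
```

Emit:
arm_command(dp=[[0,0.04,0],[0,0.04,0],[0,0,0]], angular=[[0,0,0],[0,0,0],[0,0,0]], claw=[0,0,0])

```text
clock: 20.25
position: [0.5236, 0.1095, 0.0768]
ee_rot: [0.022, 3.141, -0.0]
force: [-0.6, -0.4, 2.9]
width: 0.134
gripper_force: 20.0
```

Emit:
arm_command(dp=[[0,0.04,0],[0,0.04,0],[0,0.04,0]], angular=[[0,0,0],[0,0,0],[0,0,0]], claw=[0,0,0])

```text
clock: 20.55
position: [0.5236, 0.1126, 0.0767]
ee_rot: [-0.023, -3.141, 0.0]
force: [-0.9, -1.1, 3.1]
width: 0.133
gripper_force: 20.0
```

Emit:
arm_command(dp=[[0,0.02,0],[0,0.02,0],[0,0,0]], angular=[[0,0,0],[0,0,0],[0,0,0]], claw=[0,0,0])

```text
clock: 20.85
position: [0.5236, 0.1137, 0.0767]
ee_rot: [-0.022, -3.141, -0.0]
force: [-1.5, -1.5, 4.4]
width: 0.126
gripper_force: 20.0
```

The cover has passed 2 mm at about 1.5 N, so it is free. I'll slide it on.

Emit:
arm_command(dp=[[0,0.17,0],[0,0.17,0],[0,0.17,0],[0,0.17,0],[0,0.17,0],[0,0.17,0],[0,0.17,0],[0,0.17,0],[0,0.17,0],[0,0.17,0]], angular=[[0,0,0],[0,0,0],[0,0,0],[0,0,0],[0,0,0],[0,0,0],[0,0,0],[0,0,0],[0,0,0],[0,0,0]], claw=[0,0,0,0,0,0,0,0,0,0])

```text
clock: 21.85
position: [0.5236, 0.1562, 0.0767]
ee_rot: [-0.022, -3.14, 0.001]
force: [-3.5, -2.1, 6.6]
width: 0.128
gripper_force: 20.0
```

Emit:
arm_command(dp=[[0,0.06,0],[0,0.04,0],[0,0.04,0],[0,0,0]], angular=[[0,0,0],[0,0,0],[0,0,0],[0,0,0]], claw=[0,0,0,0])

```text
clock: 22.25
position: [0.5235, 0.1599, 0.0767]
ee_rot: [-0.022, -3.141, 0.0]
force: [-2.9, -1.2, 6.3]
width: 0.131
gripper_force: 20.0
```

Next I creep 0.5 mm at a time until I feel the stop.

Emit:
arm_command(dp=[[0,0.03,0],[0,0.03,0],[0,0,0]], angular=[[0,0,0],[0,0,0],[0,0,0]], claw=[0,0,0])

```text
clock: 22.55
position: [0.5236, 0.1614, 0.0767]
ee_rot: [-0.022, -3.14, 0.0]
force: [-4.6, -1.9, 5.3]
width: 0.129
gripper_force: 20.0
```

Emit:
arm_command(dp=[[0,0.02,0],[0,0,0]], angular=[[0,0,0],[0,0,0]], claw=[0,0])

```text
clock: 22.75
position: [0.5236, 0.1618, 0.0767]
ee_rot: [-0.022, -3.14, 0.0]
force: [-4.3, -1.7, 7.5]
width: 0.126
gripper_force: 20.0
```

Emit:
arm_command(dp=[[0,0.02,0],[0,0,0]], angular=[[0,0,0],[0,0,0]], claw=[0,0])

```text
clock: 22.95
position: [0.5236, 0.1622, 0.0767]
ee_rot: [-0.022, -3.14, 0.0]
force: [-3.8, -1.8, 7.4]
width: 0.129
gripper_force: 20.0
```

Emit:
arm_command(dp=[[0,0.02,0],[0,0,0]], angular=[[0,0,0],[0,0,0]], claw=[0,0])

```text
clock: 23.15
position: [0.5236, 0.1622, 0.0767]
ee_rot: [-0.022, -3.14, 0.002]
force: [-3.8, -2.4, 8.1]
width: 0.131
gripper_force: 20.0
```

Emit:
arm_command(dp=[[0,0.02,0],[0,0,0]], angular=[[0,0,0],[0,0,0]], claw=[0,0])

```text
clock: 23.35
position: [0.5236, 0.1622, 0.0767]
ee_rot: [-0.023, -3.14, 0.003]
force: [-4.1, -4.0, 8.3]
width: 0.131
gripper_force: 20.0
```

The stop is reached: position holds at 0.1622 while the force climbs. I'll release and lift.

Emit:
arm_command(dp=[[0,-0.02,0],[0,0,0],[0,0,0],[0,0,0],[0,0,-0.5],[0,0,-0.9],[0,0,-0.9],[0,0,-0.9],[0,0,-0.9],[0,0,0]], angular=[[0,0,0],[0,0,0],[0,0,0],[0,0,0],[0,0,0],[0,0,0],[0,0,0],[0,0,0],[0,0,0],[0,0,0]], claw=[0.6,0.6,0.6,0.6,0.6,0.6,0.6,0.6,0.6,0.6])

```text
clock: 24.35
position: [0.5259, 0.1638, 0.183]
ee_rot: [0.022, 3.136, 0.003]
force: [-0.5, -0.3, -0.6]
width: 0.6
gripper_force: 0.0
```

Run:
```python
from h import *
s,R=st(1)
g=arm.get_image("wrist");K=g["K"];z=g["z_map"]
cv2.imwrite("pics/w4.png",g["frame"][:,:,::-1])
v,u=np.mgrid[:420,:560];x=(u-K[0,2])/K[0,0];y=(v-K[1,2])/K[1,1];r=np.hypot(x,y)+1e-9
k=np.tan(r)/r
P=(np.stack([x*k*z,y*k*z,z],-1)-g["t"])@g["R"]
Q=P[(z>0)&(r<1.3)]
q=Q[(Q[:,2]>.093)&(Q[:,2]<.106)&(abs(Q[:,1]-.16)<.025)&(abs(Q[:,0]-.522)<.045)]
print("rib",len(q),q.mean(0).round(4),cv2.minAreaRect((q[:,:2]*1000).astype(np.float32)) if len(q) else 0)
```

```text
t24.40 p [0.5253 0.1632 0.1813] yaw 0.0077 F [-0.  -1.  -0.3] M [ 0.123 -0.142 -0.002] Mz [ 0.002 -0.007] e7 [0.325 0.163] w 0.596 q7 0.805
rib 957 [0.522  0.1619 0.0991] ((523.5304565429688, 161.6446075439453), (11.601656913757324, 50.30213165283203), 89.29277801513672)
```

View pics/w4.png

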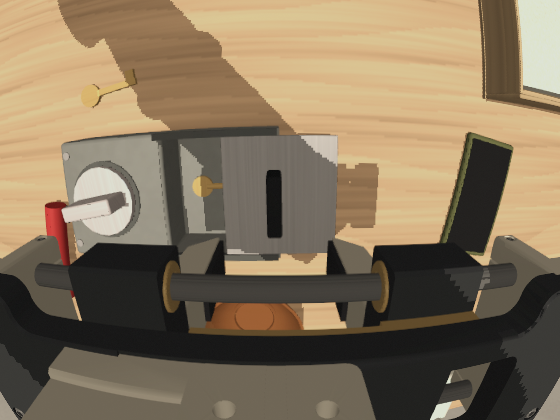

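The view shows the compartment open at (200,187) with a key inside and the rib at (274,203). The rib has moved from y 0.107 to 0.162, the full 55 mm, and the gripper is clear above it.

```bash
python3 -c "
from cell import arm
print(arm.sign_off())"
```

```text
the job is handed in; nothing more can be done
None
```

The safe is open: I counted three clicks on the dial by feel, slid the cover the full 55 mm to its stop, let go, and handed the job in with the gripper clear and nothing else on the table touched.

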